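Find the soft contact spring and tag it

TASK

Three contact springs are clamped in the grey test jig and one of them has gone soft. Working from your left to your right, gently press the free end of each spring down until it bears on the stop beneath it, feel which one gives most easily, then slip the red collar fully down over the steel post on that spring's clamp and let go. Leave the other things on the bench alone.

Things in the scene. Friction and masses are not known exactly. Their poses are not given: they have to be found in the camera images.
- jig: grey base plate 150 x 176 x 12 mm, fixed, origin under its centre; x points away from the robot, y to its left (yaw varies, some 10 to 35 degrees to the right). Carries three like clamps 58 mm apart along y: left (+y), middle, right. Each is a block 50 mm (x) by 36 mm, x +20 to +70, top 77 mm above the bench. A copper leaf 18 mm wide, 3 mm thick sticks out 74 mm from its front (-x). Which is soft changes and cannot be seen.
- pad_left (a point): top centre of the round brass pad (14 mm across) on the left leaf's free end at rest, 70 mm above the bench, 65 mm in front of the clamp: press here, straight down. The point stays put when the leaf bends. A rubber-topped stop pin stands under the pad; the gap is 10 to 13 mm and differs from spring to spring. The leaf swings about the clamp's front face and springs back.
- pad_middle (a point): the same for the middle leaf. Force on the pad when a leaf just reaches its stop: about 9 to 10 N for a sound spring, about half of that for the soft one, growing evenly on the way; beyond the stop it rises steeply, about 5 N per mm. More than 20 N on a leaf damages it.
- pad_right (a point): the same for the right leaf. Where rules speak of clamp_a, clamp_b, clamp_c and leaf_a, leaf_b, leaf_c, they mean these three clamps and their leaves, which stand left, middle and right in an order that changes and is not told.
- post_left (a point): foot of the upright steel post on the left clamp, 83 mm above the bench: the top of a round flange 30 mm across and 6 mm high on the clamp's top, on which the collar must come to rest. The post is 12 mm in diameter and rises 36 mm above this point, with a tapered top.
- post_middle (a point): the same for the middle clamp
- post_right (a point): the same for the right clamp
- collar: loose red plastic collar (tube), 38 mm outside, 20 mm bore, 30 mm high, about 40 g, standing upright on the bench to the right of the jig; origin at the centre of its underside, z axis along the bore
- feeler: feeler gauge set lying flat, 22 x 99 x 10 mm, bystander; origin under its centre
- gear: small grey gear lying flat, 56 mm across, 28 mm high, bystander; origin under its centre
- meter: black hand-held meter lying flat, 116 x 66 x 30 mm, bystander; origin under its centre
- tape: roll of black tape lying flat, 66 mm across, 19 mm high, bystander; origin under its centre
Things that resemble listed ones, but are neither listed nor needed, are in the scene too. Of the things that look like the collar, the largest one is meant.

How it is judged (in metres and radians):
On the way, in this order (a step that is already met when the one before it is completed fails the run):
1. the left spring is pressed down to its stop (within about 1 mm) and kept there for 0.2 s (((y of clamp_a in the frame of jig above 0.03 m and value of joint leaf_a above 0.115 rad) or (y of clamp_b in the frame of jig above 0.03 m and value of joint leaf_b above 0.1514 rad) or (y of clamp_c in the frame of jig above 0.03 m and value of joint leaf_c above 0.1591 rad))), for 0.2 s.
2. the middle spring is pressed down to its stop (within about 1 mm) and kept there for 0.2 s (((y of clamp_a in the frame of jig between -0.03 and 0.03 m and value of joint leaf_a above 0.115 rad) or (y of clamp_b in the frame of jig between -0.03 and 0.03 m and value of joint leaf_b above 0.1514 rad) or (y of clamp_c in the frame of jig between -0.03 and 0.03 m and value of joint leaf_c above 0.1591 rad))), for 0.2 s.
3. the right spring is pressed down to its stop (within about 1 mm) and kept there for 0.2 s (((y of clamp_a in the frame of jig below -0.03 m and value of joint leaf_a above 0.115 rad) or (y of clamp_b in the frame of jig below -0.03 m and value of joint leaf_b above 0.1514 rad) or (y of clamp_c in the frame of jig below -0.03 m and value of joint leaf_c above 0.1591 rad))), for 0.2 s.
4. the collar sits fully down on the post of the soft spring and has been let go (x of collar in the frame of clamp_b between 0.024 and 0.036 m and y of collar in the frame of clamp_b between -0.006 and 0.006 m and z of collar in the frame of clamp_b below 0.075 m and angle between collar's own z axis and vertical below 0.12 rad and contact force between each of the arm, the fingers and collar below 0.1 N), for 0.2 s.
At the end, for the whole second after the job is handed in: the red collar is round the post of the soft spring's clamp, down on the flange (underside within 4 mm of it), upright, at rest and released; all three leaves have sprung back up (all of step 4 and linear speed of collar below 0.02 m/s and value of joint each of leaf_a, leaf_b, leaf_c below 0.03 rad); the robot touches nothing.
It fails at once if a spring is pressed with more than 20 N (contact force between anything else and leaf_a above 20 N or contact force between anything else and leaf_b above 20 N or contact force between anything else and leaf_c above 20 N).
It fails at once if a bystander (feeler gauge, gear, meter, tape roll) is moved by more than 15 mm (distance of any of feeler, gear, meter, tape from where it was at the start of the episode above 0.015 m).
It also fails if it takes over 72 s, if anything falls off the work surface, if the arm or the gripper's body presses on something with over 40 N, if the wrist force passes 120 N, or if a joint passes its speed limit or range.

ROBOT

A 6-joint arm with a two-finger parallel gripper is mounted at the origin on a cart in front of the work surface, level with it; the furniture and walls round the work are solid. World frame = base frame: x ahead of the robot, y to its left, z up, the work surface at z = 0. Lengths are in mm, angles in rad, forces in N, time in s.
With the tool pointing down it reaches from about 350 to 975 mm from the base axis. Payload 7.1 kg.
Tool frame: the origin (TCP) lies on the mounting face of the last link; the fingertips stand 182 mm ahead of it and the grasp point (between the pads) lies 163 mm ahead of it (ctrl.tcp_to_tips is the distance from the TCP to the fingertips, in mm); z points along the fingers, y is the direction in which the jaws open and shut (so a half turn about z gives the same grasp; the last joint's range is limited). The gripper opens to 88 mm and grips with 3 to 60 N. Pads are 20 mm wide; open, the fingers measure 115 mm over their backs; the gripper's body (75 mm by 178 mm) begins 61 mm behind the grasp point.
Start: joints at [1.164, 0.423, 1.63, -0, 1.089, -0.019], TCP at [236.314, 578.586, 404.675] pointing down, gripper open.
Joint ranges: [-3, 3], [-0.9, 2.11], [0.09, 2.58], [-1.31, 4.45], [0.11, 2.69], [-2.54, 2.54]. Speed limits (rad/s): [2.39, 2.39, 3.01, 3.14, 3.14, 3.14].

INTERFACE

Orientations are given as a rotation vector (axis times angle).
In Python, from workcell import ctrl gives the robot as it stands. The module is installed in compiled form; this text tells all that it offers.
- The arm moves only by the tool send_rows, never from a script. Its argument "commands" is a list of rows, each an object with "translation": the shift along the world's x, y, z normalised to -1 to 1, where 1 is 0.1 m, a list of three; "twist": the turn, a rotation vector about the world's x, y, z normalised to -1 to 1, where 1 is 0.5 rad, a list of three. A call has exactly 10 rows; each row is the pose to reach, as a shift and turn from the pose commanded when the call began; what a row does not reach only later rows make up. A row lasts 1/10 s, in which the tool goes at most 50 mm and 8.59 degrees, less where a joint would pass 70% of its speed; a pose out of reach is approached as far as the arm can. A call with a number of a shift or a turn outside -1 to 1 is refused whole. A call with a gripper value outside its range is refused whole. "grip" is the closure, from -1 (fully open) to 1 (shut), set as the call begins (left out, the last holds). The fingers move at their own pace and stop on an object; the grip force is fixed at half the most. Time passes only in rows, so rows that repeat a pose let the fingers close, or fill a call up. It gives the time, the measured TCP pose, the force and the opening at its end, in the units of the state.
- ctrl.get_obs(): the state, without advancing time (a new reading comes with each control period).
- ctrl.get_image(name): name is "side" or "top"; returns a dict with "img" (400x640x3 uint8, red, green, blue), "intrinsics" (3x3 intrinsics, pixels), "cam_to_world" (4x4, takes a point from camera to world coordinates). Camera axes: x right, y down, z forward; pixel columns grow to the right and rows downward; lengths in mm; the calibration is good to about 2 mm. A picture is of the moment at which its call begins. There is no depth.
- ctrl.close_job(): hands the job in, once; it reports no verdict.
The state is a dict: "t": time; "qpos": joint angles; "qvel": joint speeds; "joint_torque": joint torques, N m; "ee_pos": TCP position; "orientation": TCP orientation; "ft_force": force on the tool from outside, world axes, zero at the start; "moment": the same for the moment, N m; "width": finger opening in mm.
Only numpy, scipy, OpenCV 4.12 (cv2) and the standard library are available. Lean on these libraries where they do the work, as an engineer would, in place of code of your own. Each camera call takes 0.05 s, during which the arm holds its last target. There are 200 camera calls.

## Working session

There is one attempt and no reset: what is moved stays moved. The work goes in short steps, Python scripts to look and compute and a tool call to move; the robot and the scene stay as the last step left them, time stands still between calls to the robot, and variables do not carry over. Pictures are saved under pics/ and viewed, about 8 in all and at most 12, crops included, and the job is handed in when it is done.

Besides the shell and the picture viewer there is one more tool, called after "Call:" by a JSON object that holds its "api" and its "payload", one argument or row to a line. send_rows: Moves the arm, as the interface text tells. Its arguments: {"type":"object","properties":{"commands":{"type":"array","items":{"type":"object","properties":{"translation":{"type":"array","items":{"type":"number"}},"twist":{"type":"array","items":{"type":"number"}}}}},"grip":{"type":"number"}},"required":["commands"]}

```bash
mkdir -p pics; cat > h.py <<'E'
import numpy as np, cv2
from workcell import ctrl
def shot(n,f):
    d=ctrl.get_image(n); np.savez(f'pics/{f}.npz',**d); cv2.imwrite(f'pics/{f}.png',d['img'][:,:,::-1]); return d
def proj(f,P):
    d=np.load(f'pics/{f}.npz'); T=np.linalg.inv(d['cam_to_world']); c=T[:3,:3]@np.array(P,float)+T[:3,3]; u=d['intrinsics']@c; return u[:2]/u[2]
def ray(f,px):
    d=np.load(f'pics/{f}.npz'); T=d['cam_to_world']; r=T[:3,:3]@np.linalg.inv(d['intrinsics'])@[px[0],px[1],1]; return T[:3,3],r/np.linalg.norm(r)
def atz(f,px,z):
    o,r=ray(f,px); return o+r*(z-o[2])/r[2]
def tri(f1,p1,f2,p2):
    o1,r1=ray(f1,p1);o2,r2=ray(f2,p2)
    s=np.linalg.lstsq(np.c_[r1,-r2],o2-o1,rcond=None)[0]; a=o1+s[0]*r1;b=o2+s[1]*r2
    return (a+b)/2,np.linalg.norm(a-b)
E
python3 - <<'E'
from h import *
np.set_printoptions(precision=3,suppress=True)
print(ctrl.get_obs())
for n in('side','top'):
    d=shot(n,n+'0'); print(n,d['cam_to_world'],d['intrinsics'])
a=cv2.imread('pics/side0.png')
E
```

```text
{'t': 0.0, 'qpos': array([ 1.164,  0.424,  1.631, -0.   ,  1.089, -0.019]), 'qvel': array([-0.   , -0.001,  0.001, -0.001, -0.001,  0.   ]), 'joint_torque': array([  0.004, -54.46 , -27.368,   0.065,   0.023,  -0.   ]), 'ee_pos': array([236.215, 578.346, 403.93 ]), 'orientation': array([-0.605, -3.082,  0.002]), 'ft_force': array([-0.554, -0.619,  0.166]), 'moment': array([ 0.017, -0.007, -0.011]), 'width': 87.71899212926449}
side [[   0.393   -0.551    0.736 -151.002]
 [  -0.919   -0.228    0.321 -537.971]
 [  -0.009   -0.803   -0.596  587.523]
 [   0.       0.       0.       1.   ]] [[374.189   0.    319.266]
 [  0.    374.189 199.654]
 [  0.      0.      1.   ]]
top [[   0.016   -0.99     0.14   339.158]
 [  -1.      -0.014    0.017 -306.717]
 [  -0.015   -0.14    -0.99  1022.435]
 [   0.       0.       0.       1.   ]] [[463.899   0.    324.426]
 [  0.    463.899 196.996]
 [  0.      0.      1.   ]]
```

View pics/side0.png

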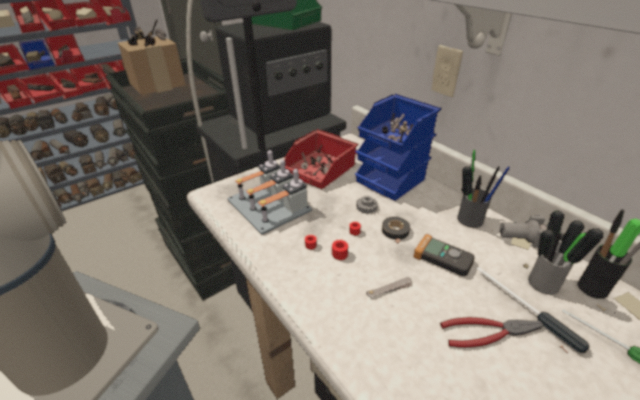

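View pics/top0.png

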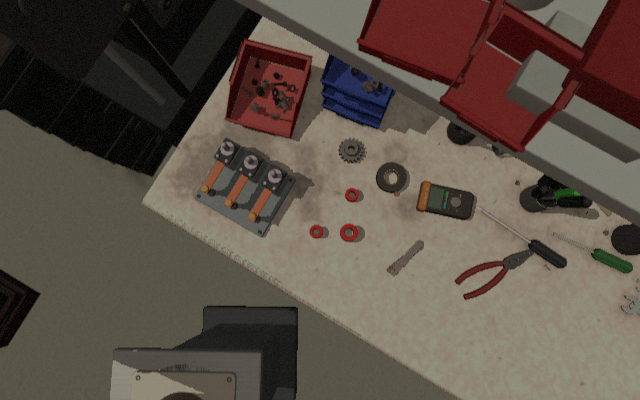

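The side view shows the jig at about (270,200), with the large collar at (340,250) and two smaller red rings near it. The top view shows the jig at (245,188) and the large collar at (349,232). I'll enlarge both.

```bash
python3 - <<'E'
import cv2,numpy as np
a=cv2.imread('pics/side0.png')[140:270,220:370]; b=cv2.imread('pics/top0.png')[130:250,190:370]
cv2.imwrite('pics/c1.png',cv2.resize(a,None,fx=5,fy=4.6,interpolation=2)); cv2.imwrite('pics/c1.png',cv2.resize(a,(690,598),interpolation=2))
cv2.imwrite('pics/c2.png',cv2.resize(b,(792,528),interpolation=2))
E
```

```text
(no output)
```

View pics/c1.png

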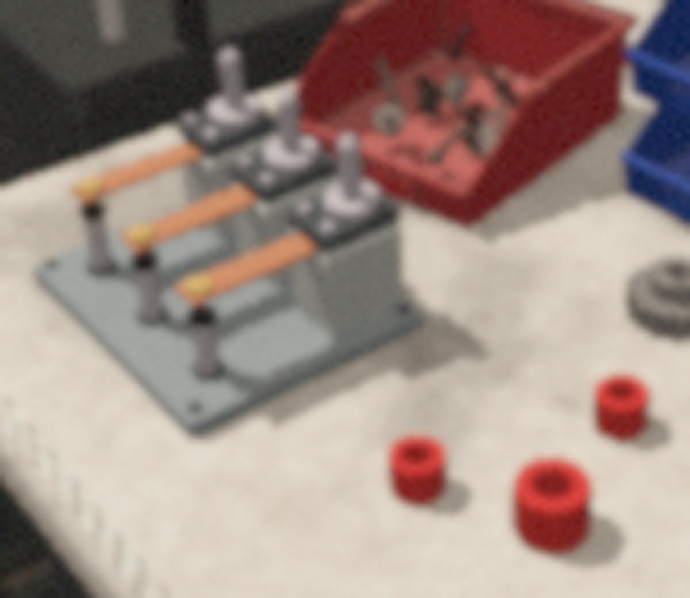

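View pics/c2.png

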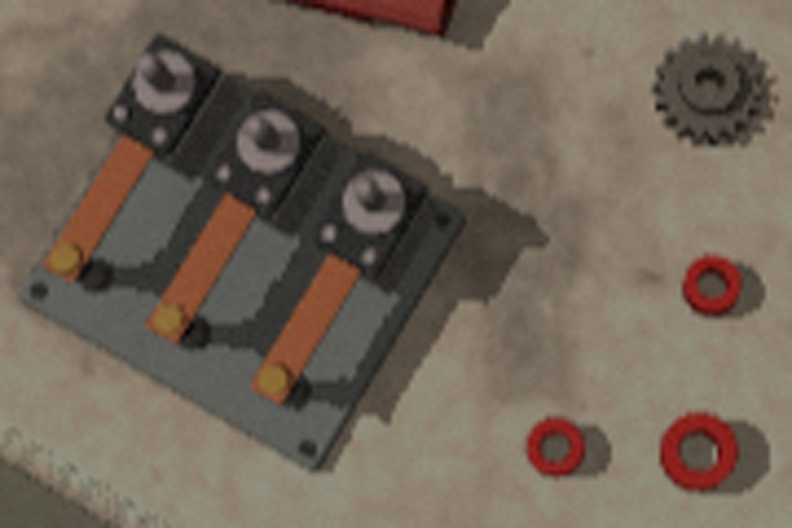

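```bash
python3 - <<'E'
from h import *
np.set_printoptions(precision=1,suppress=True)
S=lambda p:(220+(p[0]+.5)/4.6-.5,140+(p[1]+.5)/4.6-.5); T=lambda p:(190+(p[0]+.5)/4.4-.5,130+(p[1]+.5)/4.4-.5)
D={'padL':((90,185),(66,257),70),'padM':((140,234),(170,319),70),'padR':((196,285),(274,380),70),
'flL':((230,111),(163,82),83),'flM':((290,155),(267,140),83),'flR':((349,199),(373,201),83),'col':((554,481),(699,452),30)}
P={}
for k,(s,t,z) in D.items():
    p,e=tri('side0',S(s),'top0',T(t)); P[k]=p; print(k,p,round(e,1),'side@z',atz('side0',S(s),z),'top@z',atz('top0',T(t),z))
X={k:atz('top0',T(D[k][1]),D[k][2])[:2] for k in D}
for a in 'LMR':
    d=X['fl'+a]-X['pad'+a]; print(a,np.linalg.norm(d),np.degrees(np.arctan2(d[1],d[0])))
for f in('pad','fl'):
    d=X[f+'L']-X[f+'R']; print(f,np.linalg.norm(d),np.degrees(np.arctan2(d[1],d[0]))-90)
E
```

```text
padL [489.6 -39.6  68.3] 0.2 side@z [487.6 -41.3  70. ] top@z [489.3 -40.   70. ]
padM [460.4 -90.   68.2] 0.9 side@z [458.1 -91.1  70. ] top@z [460.4 -90.9  70. ]
padR [ 432.  -140.5   68.9] 1.2 side@z [ 430.6 -140.8   70. ] top@z [ 432.2 -141.2   70. ]
flL [572.1 -83.4  79.3] 2.5 side@z [566.4 -85.5  83. ] top@z [571.8 -85.3  83. ]
flM [ 545.4 -134.6   77.9] 0.5 side@z [ 538.3 -138.4   83. ] top@z [ 544.4 -135.8   83. ]
flR [ 516.  -185.7   80.2] 1.5 side@z [ 512.1 -187.    83. ] top@z [ 515.8 -186.7   83. ]
col [ 404.1 -342.8   32. ] 1.1 side@z [ 406.4 -342.6   30. ] top@z [ 404.1 -342.4   30. ]
L 94.08476035187422 -28.804764353294782
M 95.25901947150055 -28.14325038915197
R 95.23764829238775 -28.57898712445395
pad 116.16963188324759 -29.453271409985106
fl 115.78701668981411 -28.885274011570097
```

```bash
python3 - <<'E'
from h import *
np.set_printoptions(precision=0,suppress=True)
for z in(-800,-700,-400,0,100,200): print(z,atz('side0',(185,303),z),atz('side0',(105,72),z),atz('top0',(10,112),z),atz('top0',(140,185),z))
E
```

```text
-800 [ 603.  463. -800.] [2905. 3507. -800.] [ 932. 1025. -800.] [ 635.  464. -800.]
-700 [ 548.  391. -700.] [2685. 3216. -700.] [ 900.  952. -700.] [ 619.  422. -700.]
-400 [ 385.  174. -400.] [2024. 2341. -400.] [ 802.  732. -400.] [ 570.  295. -400.]
0 [ 168. -114.    0.] [1143. 1175.    0.] [672. 440.   0.] [505. 126.   0.]
100 [ 114. -186.  100.] [923. 883. 100.] [639. 367. 100.] [489.  83. 100.]
200 [  60. -258.  200.] [703. 592. 200.] [607. 294. 200.] [473.  41. 200.]
```

Call:
{"api": "send_rows", "payload": {
  "commands": [
    {"translation":[0.1,-0.3,0],"twist":[0,0,0]},
    {"translation":[0.15,-0.6,0],"twist":[0,0,0]},
    {"translation":[0.2,-0.99,0],"twist":[0,0,0]},
    {"translation":[0.2,-1,0],"twist":[0,0,0]},
    {"translation":[0.2,-1,0],"twist":[0,0,0]},
    {"translation":[0.2,-1,0],"twist":[0,0,0]},
    {"translation":[0.2,-1,0],"twist":[0,0,0]},
    {"translation":[0.2,-1,0],"twist":[0,0,0]},
    {"translation":[0.2,-1,0],"twist":[0,0,0]},
    {"translation":[0.2,-1,0],"twist":[0,0,0]}
  ],
  "grip": 1
}}

```text
t: 1.1
ee_pos: [256.2, 478.9, 404.5]
orientation: [-0.605, -3.083, 0.0]
ft_force: [-0.2, -0.5, 0.6]
width: 11.3
```

Call:
{"api": "send_rows", "payload": {
  "commands": [
    {"translation":[0.2,-0.45,0],"twist":[0,0,0]},
    {"translation":[0.4,-1,0],"twist":[0,0,-0.236]},
    {"translation":[0.4,-1,0],"twist":[0,0,-0.236]},
    {"translation":[0.4,-1,0],"twist":[0,0,-0.236]},
    {"translation":[0.4,-1,0],"twist":[0,0,-0.236]},
    {"translation":[0.4,-1,0],"twist":[0,0,-0.236]},
    {"translation":[0.4,-1,0],"twist":[0,0,-0.236]},
    {"translation":[0.4,-1,0],"twist":[0,0,-0.236]},
    {"translation":[0.4,-1,0],"twist":[0,0,-0.236]},
    {"translation":[0.4,-1,0],"twist":[0,0,-0.236]}
  ]
}}

```text
t: 2.1
ee_pos: [296.2, 378.8, 404.6]
orientation: [-0.785, -3.042, 0.0]
ft_force: [0.2, -0.4, 0.2]
width: 0.5
```

Call:
{"api": "send_rows", "payload": {
  "commands": [
    {"translation":[0.2,-0.45,0],"twist":[0,0,0]},
    {"translation":[0.4,-1,-0.25],"twist":[0,0,0]},
    {"translation":[0.4,-1,-0.25],"twist":[0,0,0]},
    {"translation":[0.4,-1,-0.25],"twist":[0,0,0]},
    {"translation":[0.4,-1,-0.25],"twist":[0,0,0]},
    {"translation":[0.4,-1,-0.25],"twist":[0,0,0]},
    {"translation":[0.4,-1,-0.25],"twist":[0,0,0]},
    {"translation":[0.4,-1,-0.25],"twist":[0,0,0]},
    {"translation":[0.4,-1,-0.25],"twist":[0,0,0]},
    {"translation":[0.4,-1,-0.25],"twist":[0,0,0]}
  ]
}}

```text
t: 3.1
ee_pos: [336.2, 278.8, 379.7]
orientation: [0.785, 3.042, 0.0]
ft_force: [-0.3, -0.7, 0.2]
width: 0.5
```

Call:
{"api": "send_rows", "payload": {
  "commands": [
    {"translation":[0.2,-0.45,0],"twist":[0,0,0]},
    {"translation":[0.4,-1,-0.25],"twist":[0,0,0]},
    {"translation":[0.4,-1,-0.25],"twist":[0,0,0]},
    {"translation":[0.4,-1,-0.25],"twist":[0,0,0]},
    {"translation":[0.4,-1,-0.25],"twist":[0,0,0]},
    {"translation":[0.4,-1,-0.25],"twist":[0,0,0]},
    {"translation":[0.4,-1,-0.25],"twist":[0,0,0]},
    {"translation":[0.4,-1,-0.25],"twist":[0,0,0]},
    {"translation":[0.4,-1,-0.25],"twist":[0,0,0]},
    {"translation":[0.4,-1,-0.25],"twist":[0,0,0]}
  ]
}}

```text
t: 4.1
ee_pos: [376.2, 178.9, 354.8]
orientation: [0.785, 3.042, 0.0]
ft_force: [-0.1, 0.7, -0.6]
width: 0.3
```

Call:
{"api": "send_rows", "payload": {
  "commands": [
    {"translation":[0.2,-0.45,0],"twist":[0,0,0]},
    {"translation":[0.5,-1,-0.25],"twist":[0,0,0]},
    {"translation":[0.5,-1,-0.25],"twist":[0,0,0]},
    {"translation":[0.5,-1,-0.25],"twist":[0,0,0]},
    {"translation":[0.5,-1,-0.25],"twist":[0,0,0]},
    {"translation":[0.5,-1,-0.25],"twist":[0,0,0]},
    {"translation":[0.5,-1,-0.25],"twist":[0,0,0]},
    {"translation":[0.5,-1,-0.25],"twist":[0,0,0]},
    {"translation":[0.5,-1,-0.25],"twist":[0,0,0]},
    {"translation":[0.5,-1,-0.25],"twist":[0,0,0]}
  ]
}}

```text
t: 5.1
ee_pos: [426.2, 78.9, 329.8]
orientation: [0.785, 3.042, 0.0]
ft_force: [-0.6, 0.2, 0.2]
width: 0.5
```

Call:
{"api": "send_rows", "payload": {
  "commands": [
    {"translation":[0.2,-0.4,0],"twist":[0,0,0]},
    {"translation":[0.4,-0.8,-0.3],"twist":[0,0,0]},
    {"translation":[0.4,-0.8,-0.3],"twist":[0,0,0]},
    {"translation":[0.4,-0.8,-0.3],"twist":[0,0,0]},
    {"translation":[0.4,-0.8,-0.3],"twist":[0,0,0]},
    {"translation":[0.4,-0.8,-0.3],"twist":[0,0,0]},
    {"translation":[0.4,-0.8,-0.3],"twist":[0,0,0]},
    {"translation":[0.4,-0.8,-0.3],"twist":[0,0,0]},
    {"translation":[0.4,-0.8,-0.3],"twist":[0,0,0]},
    {"translation":[0.4,-0.8,-0.3],"twist":[0,0,0]}
  ]
}}

```text
t: 6.1
ee_pos: [466.3, -1.2, 299.8]
orientation: [0.785, 3.042, 0.0]
ft_force: [-0.8, 0.2, 0.5]
width: 0.5
```

Call:
{"api": "send_rows", "payload": {
  "commands": [
    {"translation":[0.1,-0.2,0],"twist":[0,0,0]},
    {"translation":[0.2,-0.38,-0.2],"twist":[0,0,0]},
    {"translation":[0.2,-0.38,-0.35],"twist":[0,0,0]},
    {"translation":[0.2,-0.38,-0.35],"twist":[0,0,0]},
    {"translation":[0.2,-0.38,-0.35],"twist":[0,0,0]},
    {"translation":[0.2,-0.38,-0.35],"twist":[0,0,0]},
    {"translation":[0.2,-0.38,-0.35],"twist":[0,0,0]},
    {"translation":[0.2,-0.38,-0.35],"twist":[0,0,0]},
    {"translation":[0.2,-0.38,-0.35],"twist":[0,0,0]},
    {"translation":[0.2,-0.38,-0.35],"twist":[0,0,0]}
  ]
}}

```text
t: 7.1
ee_pos: [486.4, -39.3, 264.9]
orientation: [0.786, 3.041, 0.0]
ft_force: [0.7, -0.3, 0.4]
width: 0.1
```

```bash
python3 - <<'E'
from h import *
a=shot('side','s1')['img'][120:230,200:330,::-1]; b=shot('top','t1')['img'][120:230,180:310,::-1]
o=ctrl.get_obs();print(o['ee_pos'],o['ft_force'])
e=o['ee_pos']-[0,0,182]; print(proj('s1',e),proj('t1',e))
cv2.imwrite('pics/c3.png',np.hstack([cv2.resize(a,(400,338),interpolation=2),cv2.resize(b,(400,338),interpolation=2)]))
E
```

```text
[486.33288142 -39.37799091 264.75737431] [-0.49640437 -1.00345693 -0.37215856]
[237.53379483 175.64392976] [202.55759644 188.46606395]
```

View pics/c3.png

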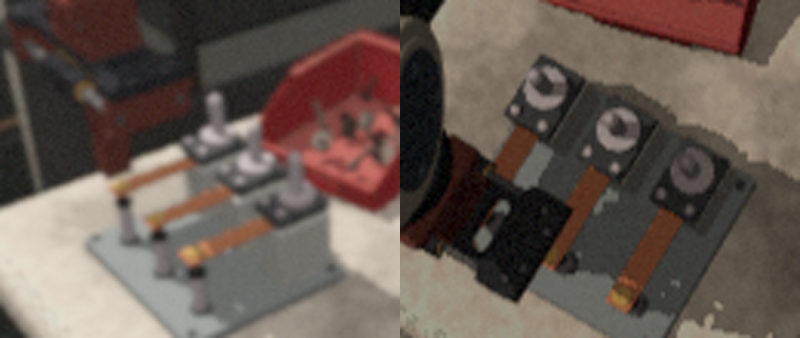

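Left: fingertip at (115,170), directly above the left pad at (119,186). Right: the gripper covers the left leaf end. This matches the projected tip, so I'll start pressing.

Call:
{"api": "send_rows", "payload": {
  "commands": [
    {"translation":[0,0,-0.1],"twist":[0,0,0]},
    {"translation":[0,0,-0.13],"twist":[0,0,0]},
    {"translation":[0,0,-0.15],"twist":[0,0,0]},
    {"translation":[0,0,-0.17],"twist":[0,0,0]},
    {"translation":[0,0,-0.19],"twist":[0,0,0]},
    {"translation":[0,0,-0.2],"twist":[0,0,0]},
    {"translation":[0,0,-0.2],"twist":[0,0,0]},
    {"translation":[0,0,-0.2],"twist":[0,0,0]},
    {"translation":[0,0,-0.2],"twist":[0,0,0]},
    {"translation":[0,0,-0.2],"twist":[0,0,0]}
  ]
}}

```text
t: 8.2
ee_pos: [486.1, -39.3, 244.9]
orientation: [-0.786, -3.041, -0.0]
ft_force: [-3.3, 1.2, 7.2]
width: 0.7
```

Call:
{"api": "send_rows", "payload": {
  "commands": [
    {"translation":[0,0,-0.01],"twist":[0,0,0]},
    {"translation":[0,0,-0.02],"twist":[0,0,0]},
    {"translation":[0,0,-0.02],"twist":[0,0,0]},
    {"translation":[0,0,-0.02],"twist":[0,0,0]},
    {"translation":[0,0,-0.02],"twist":[0,0,0]},
    {"translation":[0,0,-0.02],"twist":[0,0,0]},
    {"translation":[0,0,-0.02],"twist":[0,0,0]},
    {"translation":[0,0,-0.02],"twist":[0,0,0]},
    {"translation":[0,0,-0.02],"twist":[0,0,0]},
    {"translation":[0,0,-0.02],"twist":[0,0,0]}
  ]
}}

```text
t: 9.2
ee_pos: [486.2, -39.3, 243.1]
orientation: [-0.786, -3.041, -0.0]
ft_force: [-3.2, 0.2, 8.8]
width: 0.4
```

Call:
{"api": "send_rows", "payload": {
  "commands": [
    {"translation":[0,0,-0.01],"twist":[0,0,0]},
    {"translation":[0,0,-0.01],"twist":[0,0,0]},
    {"translation":[0,0,-0.01],"twist":[0,0,0]},
    {"translation":[0,0,-0.01],"twist":[0,0,0]},
    {"translation":[0,0,-0.01],"twist":[0,0,0]},
    {"translation":[0,0,-0.01],"twist":[0,0,0]},
    {"translation":[0,0,-0.01],"twist":[0,0,0]},
    {"translation":[0,0,-0.01],"twist":[0,0,0]},
    {"translation":[0,0,-0.01],"twist":[0,0,0]},
    {"translation":[0,0,-0.01],"twist":[0,0,0]}
  ]
}}

```text
t: 10.2
ee_pos: [486.2, -39.3, 242.2]
orientation: [-0.786, -3.041, -0.0]
ft_force: [-3.5, 1.6, 10.5]
width: 0.7
```

Call:
{"api": "send_rows", "payload": {
  "commands": [
    {"translation":[0,0,-0.004],"twist":[0,0,0]},
    {"translation":[0,0,-0.008],"twist":[0,0,0]},
    {"translation":[0,0,-0.008],"twist":[0,0,0]},
    {"translation":[0,0,-0.008],"twist":[0,0,0]},
    {"translation":[0,0,-0.008],"twist":[0,0,0]},
    {"translation":[0,0,-0.008],"twist":[0,0,0]},
    {"translation":[0,0,-0.008],"twist":[0,0,0]},
    {"translation":[0,0,-0.008],"twist":[0,0,0]},
    {"translation":[0,0,-0.008],"twist":[0,0,0]},
    {"translation":[0,0,-0.008],"twist":[0,0,0]}
  ]
}}

```text
t: 11.2
ee_pos: [486.2, -39.4, 241.5]
orientation: [-0.786, -3.042, -0.0]
ft_force: [-2.8, 0.9, 12.0]
width: 0.3
```

Call:
{"api": "send_rows", "payload": {
  "commands": [
    {"translation":[0,0,-0.004],"twist":[0,0,0]},
    {"translation":[0,0,-0.007],"twist":[0,0,0]},
    {"translation":[0,0,-0.007],"twist":[0,0,0]},
    {"translation":[0,0,-0.007],"twist":[0,0,0]},
    {"translation":[0,0,-0.007],"twist":[0,0,0]},
    {"translation":[0,0,-0.007],"twist":[0,0,0]},
    {"translation":[0,0,-0.007],"twist":[0,0,0]},
    {"translation":[0,0,-0.007],"twist":[0,0,0]},
    {"translation":[0,0,-0.007],"twist":[0,0,0]},
    {"translation":[0,0,-0.007],"twist":[0,0,0]}
  ]
}}

```text
t: 12.2
ee_pos: [486.3, -39.3, 241.0]
orientation: [0.786, 3.042, 0.0]
ft_force: [-4.3, 1.7, 14.7]
width: 0.3
```

Call:
{"api": "send_rows", "payload": {
  "commands": [
    {"translation":[0,0,0.24],"twist":[0,0,0]},
    {"translation":[-0.14,-0.25,0.24],"twist":[0,0,0]},
    {"translation":[-0.28,-0.507,0.24],"twist":[0,0,0]},
    {"translation":[-0.28,-0.507,0.15],"twist":[0,0,0]},
    {"translation":[-0.28,-0.507,0.11],"twist":[0,0,0]},
    {"translation":[-0.28,-0.507,0.08],"twist":[0,0,0]},
    {"translation":[-0.28,-0.507,0.06],"twist":[0,0,0]},
    {"translation":[-0.28,-0.507,0.045],"twist":[0,0,0]},
    {"translation":[-0.28,-0.507,0.045],"twist":[0,0,0]},
    {"translation":[-0.28,-0.507,0.045],"twist":[0,0,0]}
  ]
}}

```text
t: 13.2
ee_pos: [458.4, -89.8, 244.7]
orientation: [-0.785, -3.042, -0.0]
ft_force: [-0.6, -0.7, 3.8]
width: 0.2
```

Call:
{"api": "send_rows", "payload": {
  "commands": [
    {"translation":[0,0,-0.01],"twist":[0,0,0]},
    {"translation":[0,0,-0.02],"twist":[0,0,0]},
    {"translation":[0,0,-0.02],"twist":[0,0,0]},
    {"translation":[0,0,-0.02],"twist":[0,0,0]},
    {"translation":[0,0,-0.02],"twist":[0,0,0]},
    {"translation":[0,0,-0.02],"twist":[0,0,0]},
    {"translation":[0,0,-0.02],"twist":[0,0,0]},
    {"translation":[0,0,-0.02],"twist":[0,0,0]},
    {"translation":[0,0,-0.02],"twist":[0,0,0]},
    {"translation":[0,0,-0.02],"twist":[0,0,0]}
  ]
}}

```text
t: 14.2
ee_pos: [458.3, -90.1, 242.7]
orientation: [0.786, 3.042, 0.0]
ft_force: [-0.8, 1.6, 4.8]
width: 0.4
```

Call:
{"api": "send_rows", "payload": {
  "commands": [
    {"translation":[0,0,-0.008],"twist":[0,0,0]},
    {"translation":[0,0,-0.015],"twist":[0,0,0]},
    {"translation":[0,0,-0.015],"twist":[0,0,0]},
    {"translation":[0,0,-0.015],"twist":[0,0,0]},
    {"translation":[0,0,-0.015],"twist":[0,0,0]},
    {"translation":[0,0,-0.015],"twist":[0,0,0]},
    {"translation":[0,0,-0.015],"twist":[0,0,0]},
    {"translation":[0,0,-0.015],"twist":[0,0,0]},
    {"translation":[0,0,-0.015],"twist":[0,0,0]},
    {"translation":[0,0,-0.015],"twist":[0,0,0]}
  ]
}}

```text
t: 15.2
ee_pos: [458.4, -90.1, 241.2]
orientation: [0.786, 3.041, 0.0]
ft_force: [-0.7, 1.8, 4.9]
width: 0.3
```

Call:
{"api": "send_rows", "payload": {
  "commands": [
    {"translation":[0,0,-0.005],"twist":[0,0,0]},
    {"translation":[0,0,-0.01],"twist":[0,0,0]},
    {"translation":[0,0,-0.01],"twist":[0,0,0]},
    {"translation":[0,0,-0.01],"twist":[0,0,0]},
    {"translation":[0,0,-0.01],"twist":[0,0,0]},
    {"translation":[0,0,-0.01],"twist":[0,0,0]},
    {"translation":[0,0,-0.01],"twist":[0,0,0]},
    {"translation":[0,0,-0.01],"twist":[0,0,0]},
    {"translation":[0,0,-0.01],"twist":[0,0,0]},
    {"translation":[0,0,-0.01],"twist":[0,0,0]}
  ]
}}

```text
t: 16.2
ee_pos: [458.4, -90.1, 240.3]
orientation: [0.786, 3.041, -0.0]
ft_force: [-0.2, 1.6, 6.5]
width: 0.3
```

Call:
{"api": "send_rows", "payload": {
  "commands": [
    {"translation":[0,0,-0.005],"twist":[0,0,0]},
    {"translation":[0,0,-0.01],"twist":[0,0,0]},
    {"translation":[0,0,-0.01],"twist":[0,0,0]},
    {"translation":[0,0,-0.01],"twist":[0,0,0]},
    {"translation":[0,0,-0.01],"twist":[0,0,0]},
    {"translation":[0,0,-0.01],"twist":[0,0,0]},
    {"translation":[0,0,-0.01],"twist":[0,0,0]},
    {"translation":[0,0,-0.01],"twist":[0,0,0]},
    {"translation":[0,0,-0.01],"twist":[0,0,0]},
    {"translation":[0,0,-0.01],"twist":[0,0,0]}
  ]
}}

```text
t: 17.2
ee_pos: [458.5, -90.2, 239.4]
orientation: [0.786, 3.041, 0.0]
ft_force: [-1.0, 1.9, 7.4]
width: 0.1
```

Call:
{"api": "send_rows", "payload": {
  "commands": [
    {"translation":[0,0,-0.005],"twist":[0,0,0]},
    {"translation":[0,0,-0.01],"twist":[0,0,0]},
    {"translation":[0,0,-0.01],"twist":[0,0,0]},
    {"translation":[0,0,-0.01],"twist":[0,0,0]},
    {"translation":[0,0,-0.01],"twist":[0,0,0]},
    {"translation":[0,0,-0.01],"twist":[0,0,0]},
    {"translation":[0,0,-0.01],"twist":[0,0,0]},
    {"translation":[0,0,-0.01],"twist":[0,0,0]},
    {"translation":[0,0,-0.01],"twist":[0,0,0]},
    {"translation":[0,0,-0.01],"twist":[0,0,0]}
  ]
}}

```text
t: 18.2
ee_pos: [458.5, -90.2, 238.5]
orientation: [0.786, 3.041, -0.0]
ft_force: [-1.1, 1.5, 9.2]
width: 0.1
```

Call:
{"api": "send_rows", "payload": {
  "commands": [
    {"translation":[0,0,-0.005],"twist":[0,0,0]},
    {"translation":[0,0,-0.009],"twist":[0,0,0]},
    {"translation":[0,0,-0.009],"twist":[0,0,0]},
    {"translation":[0,0,-0.009],"twist":[0,0,0]},
    {"translation":[0,0,-0.009],"twist":[0,0,0]},
    {"translation":[0,0,-0.009],"twist":[0,0,0]},
    {"translation":[0,0,-0.009],"twist":[0,0,0]},
    {"translation":[0,0,-0.009],"twist":[0,0,0]},
    {"translation":[0,0,-0.009],"twist":[0,0,0]},
    {"translation":[0,0,-0.009],"twist":[0,0,0]}
  ]
}}

```text
t: 19.2
ee_pos: [458.6, -90.2, 237.7]
orientation: [0.786, 3.041, -0.0]
ft_force: [-1.4, 0.7, 11.2]
width: 0.7
```

Call:
{"api": "send_rows", "payload": {
  "commands": [
    {"translation":[0,0,0.27],"twist":[0,0,0]},
    {"translation":[-0.14,-0.25,0.27],"twist":[0,0,0]},
    {"translation":[-0.28,-0.507,0.27],"twist":[0,0,0]},
    {"translation":[-0.28,-0.507,0.18],"twist":[0,0,0]},
    {"translation":[-0.28,-0.507,0.14],"twist":[0,0,0]},
    {"translation":[-0.28,-0.507,0.11],"twist":[0,0,0]},
    {"translation":[-0.28,-0.507,0.09],"twist":[0,0,0]},
    {"translation":[-0.28,-0.507,0.074],"twist":[0,0,0]},
    {"translation":[-0.28,-0.507,0.074],"twist":[0,0,0]},
    {"translation":[-0.28,-0.507,0.074],"twist":[0,0,0]}
  ]
}}

```text
t: 20.2
ee_pos: [430.4, -140.4, 244.7]
orientation: [-0.784, -3.041, 0.0]
ft_force: [-2.9, -3.1, 6.3]
width: 0.5
```

Call:
{"api": "send_rows", "payload": {
  "commands": [
    {"translation":[0,0,-0.01],"twist":[0,0,0]},
    {"translation":[0,0,-0.02],"twist":[0,0,0]},
    {"translation":[0,0,-0.02],"twist":[0,0,0]},
    {"translation":[0,0,-0.02],"twist":[0,0,0]},
    {"translation":[0,0,-0.02],"twist":[0,0,0]},
    {"translation":[0,0,-0.02],"twist":[0,0,0]},
    {"translation":[0,0,-0.02],"twist":[0,0,0]},
    {"translation":[0,0,-0.02],"twist":[0,0,0]},
    {"translation":[0,0,-0.02],"twist":[0,0,0]},
    {"translation":[0,0,-0.02],"twist":[0,0,0]}
  ]
}}

```text
t: 21.2
ee_pos: [430.5, -140.4, 242.8]
orientation: [-0.784, -3.042, 0.0]
ft_force: [-3.6, -2.2, 8.0]
width: 0.3
```

Right is stiffer, at 6.3 N against 3.8 N for the middle at the same depth, so the middle spring is the soft one. I'll carry on pressing the right spring to its stop.

Call:
{"api": "send_rows", "payload": {
  "commands": [
    {"translation":[0,0,-0.005],"twist":[0,0,0]},
    {"translation":[0,0,-0.013],"twist":[0,0,0]},
    {"translation":[0,0,-0.013],"twist":[0,0,0]},
    {"translation":[0,0,-0.013],"twist":[0,0,0]},
    {"translation":[0,0,-0.013],"twist":[0,0,0]},
    {"translation":[0,0,-0.013],"twist":[0,0,0]},
    {"translation":[0,0,-0.013],"twist":[0,0,0]},
    {"translation":[0,0,-0.013],"twist":[0,0,0]},
    {"translation":[0,0,-0.013],"twist":[0,0,0]},
    {"translation":[0,0,-0.013],"twist":[0,0,0]}
  ]
}}

```text
t: 22.2
ee_pos: [430.5, -140.4, 241.6]
orientation: [-0.784, -3.042, 0.0]
ft_force: [-3.6, -1.5, 7.9]
width: 0.3
```

Call:
{"api": "send_rows", "payload": {
  "commands": [
    {"translation":[0,0,-0.005],"twist":[0,0,0]},
    {"translation":[0,0,-0.01],"twist":[0,0,0]},
    {"translation":[0,0,-0.01],"twist":[0,0,0]},
    {"translation":[0,0,-0.01],"twist":[0,0,0]},
    {"translation":[0,0,-0.01],"twist":[0,0,0]},
    {"translation":[0,0,-0.01],"twist":[0,0,0]},
    {"translation":[0,0,-0.01],"twist":[0,0,0]},
    {"translation":[0,0,-0.01],"twist":[0,0,0]},
    {"translation":[0,0,-0.01],"twist":[0,0,0]},
    {"translation":[0,0,-0.01],"twist":[0,0,0]}
  ]
}}

```text
t: 23.2
ee_pos: [430.6, -140.4, 240.7]
orientation: [0.784, 3.042, -0.0]
ft_force: [-3.2, -1.4, 9.4]
width: 0.3
```

Call:
{"api": "send_rows", "payload": {
  "commands": [
    {"translation":[0,0,-0.005],"twist":[0,0,0]},
    {"translation":[0,0,-0.01],"twist":[0,0,0]},
    {"translation":[0,0,-0.01],"twist":[0,0,0]},
    {"translation":[0,0,-0.01],"twist":[0,0,0]},
    {"translation":[0,0,-0.01],"twist":[0,0,0]},
    {"translation":[0,0,-0.01],"twist":[0,0,0]},
    {"translation":[0,0,-0.01],"twist":[0,0,0]},
    {"translation":[0,0,-0.01],"twist":[0,0,0]},
    {"translation":[0,0,-0.01],"twist":[0,0,0]},
    {"translation":[0,0,-0.01],"twist":[0,0,0]}
  ]
}}

```text
t: 24.2
ee_pos: [430.6, -140.4, 239.8]
orientation: [0.784, 3.042, -0.0]
ft_force: [-3.1, -2.0, 10.5]
width: 0.5
```

Call:
{"api": "send_rows", "payload": {
  "commands": [
    {"translation":[0,0,-0.005],"twist":[0,0,0]},
    {"translation":[0,0,-0.008],"twist":[0,0,0]},
    {"translation":[0,0,-0.008],"twist":[0,0,0]},
    {"translation":[0,0,-0.008],"twist":[0,0,0]},
    {"translation":[0,0,-0.008],"twist":[0,0,0]},
    {"translation":[0,0,-0.008],"twist":[0,0,0]},
    {"translation":[0,0,-0.008],"twist":[0,0,0]},
    {"translation":[0,0,-0.008],"twist":[0,0,0]},
    {"translation":[0,0,-0.008],"twist":[0,0,0]},
    {"translation":[0,0,-0.008],"twist":[0,0,0]}
  ]
}}

```text
t: 25.2
ee_pos: [430.6, -140.4, 239.1]
orientation: [0.784, 3.042, -0.0]
ft_force: [-3.0, -2.8, 10.9]
width: -0.0
```

Call:
{"api": "send_rows", "payload": {
  "commands": [
    {"translation":[0,0,-0.005],"twist":[0,0,0]},
    {"translation":[0,0,-0.008],"twist":[0,0,0]},
    {"translation":[0,0,-0.008],"twist":[0,0,0]},
    {"translation":[0,0,-0.008],"twist":[0,0,0]},
    {"translation":[0,0,-0.008],"twist":[0,0,0]},
    {"translation":[0,0,-0.008],"twist":[0,0,0]},
    {"translation":[0,0,-0.008],"twist":[0,0,0]},
    {"translation":[0,0,-0.008],"twist":[0,0,0]},
    {"translation":[0,0,-0.008],"twist":[0,0,0]},
    {"translation":[0,0,-0.008],"twist":[0,0,0]}
  ]
}}

```text
t: 26.2
ee_pos: [430.7, -140.5, 238.4]
orientation: [0.784, 3.042, -0.0]
ft_force: [-3.8, -1.3, 13.1]
width: 0.6
```

Call:
{"api": "send_rows", "payload": {
  "commands": [
    {"translation":[0,0,-0.004],"twist":[0,0,0]},
    {"translation":[0,0,-0.006],"twist":[0,0,0]},
    {"translation":[0,0,-0.006],"twist":[0,0,0]},
    {"translation":[0,0,-0.006],"twist":[0,0,0]},
    {"translation":[0,0,-0.006],"twist":[0,0,0]},
    {"translation":[0,0,-0.006],"twist":[0,0,0]},
    {"translation":[0,0,-0.006],"twist":[0,0,0]},
    {"translation":[0,0,-0.006],"twist":[0,0,0]},
    {"translation":[0,0,-0.006],"twist":[0,0,0]},
    {"translation":[0,0,-0.006],"twist":[0,0,0]}
  ]
}}

```text
t: 27.2
ee_pos: [430.7, -140.5, 237.9]
orientation: [0.784, 3.041, -0.0]
ft_force: [-4.2, -1.7, 14.3]
width: 0.3
```

Call:
{"api": "send_rows", "payload": {
  "commands": [
    {"translation":[0,0,0.25],"twist":[0,0,0]},
    {"translation":[0,0,0.5],"twist":[0,0,0]},
    {"translation":[-0.05,-0.4,0.5],"twist":[0,0,0]},
    {"translation":[-0.1,-0.8,0.5],"twist":[0,0,0]},
    {"translation":[-0.1,-1,0.5],"twist":[0,0,0]},
    {"translation":[-0.1,-1,0.5],"twist":[0,0,0]},
    {"translation":[-0.1,-1,0.5],"twist":[0,0,0]},
    {"translation":[-0.1,-1,0.5],"twist":[0,0,0]},
    {"translation":[-0.1,-1,0.5],"twist":[0,0,0]},
    {"translation":[-0.1,-1,0.5],"twist":[0,0,0]}
  ],
  "grip": -0.4
}}

```text
t: 28.2
ee_pos: [420.4, -240.0, 287.1]
orientation: [-0.784, -3.042, -0.0]
ft_force: [0.1, 0.2, 1.0]
width: 61.4
```

Call:
{"api": "send_rows", "payload": {
  "commands": [
    {"translation":[-0.1,-0.4,0],"twist":[0,0,0]},
    {"translation":[-0.15,-0.8,0],"twist":[0,0,0]},
    {"translation":[-0.153,-1,0],"twist":[0,0,0]},
    {"translation":[-0.153,-1,-0.2],"twist":[0,0,0]},
    {"translation":[-0.153,-1,-0.4],"twist":[0,0,0]},
    {"translation":[-0.153,-1,-0.4],"twist":[0,0,0]},
    {"translation":[-0.153,-1,-0.4],"twist":[0,0,0]},
    {"translation":[-0.153,-1,-0.4],"twist":[0,0,0]},
    {"translation":[-0.153,-1,-0.4],"twist":[0,0,0]},
    {"translation":[-0.153,-1,-0.4],"twist":[0,0,0]}
  ]
}}

```text
t: 29.2
ee_pos: [405.3, -340.8, 247.9]
orientation: [0.785, 3.041, -0.001]
ft_force: [0.1, 0.3, -0.1]
width: 61.2
```

```bash
python3 - <<'E'
from h import *
a=shot('side','s2')['img'][190:290,270:400,::-1]; b=shot('top','t2')['img'][180:280,290:420,::-1]
o=ctrl.get_obs();print(o['ee_pos'],o['ft_force'],o['width'])
e=o['ee_pos']-[0,0,182]; print(proj('s2',e),proj('t2',e),proj('s2',[405,-342.5,30]))
cv2.imwrite('pics/c4.png',np.hstack([cv2.resize(a,(400,308),interpolation=2),cv2.resize(b,(400,308),interpolation=2)]))
E
```

```text
[ 405.16810912 -340.82789985  247.67783266] [-0.06305952 -0.54686002  0.4632466 ] 61.60487107939497
[339.44383202 231.85569627] [348.3647677  230.67032761] [339.76288649 244.57427886]
```

View pics/c4.png

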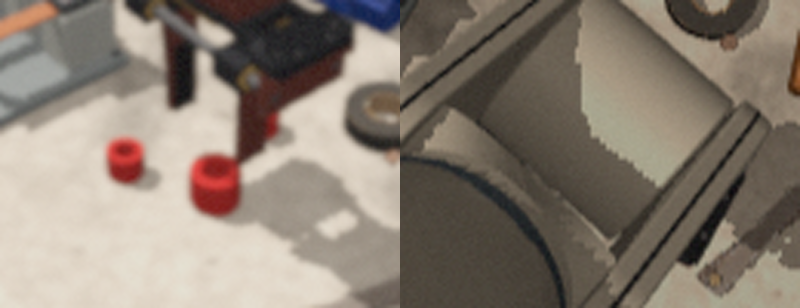

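Left half: the fingers straddle the collar, tips at (180,108) and (250,160), collar top at (215,168). That lines up with the prediction, so I'll descend and grip.

Call:
{"api": "send_rows", "payload": {
  "commands": [
    {"translation":[0,-0.015,-0.2],"twist":[0,0,0]},
    {"translation":[0,-0.015,-0.4],"twist":[0,0,0]},
    {"translation":[0,-0.015,-0.5],"twist":[0,0,0]},
    {"translation":[0,-0.015,-0.6],"twist":[0,0,0]},
    {"translation":[0,-0.015,-0.6],"twist":[0,0,0]},
    {"translation":[0,-0.015,-0.6],"twist":[0,0,0]},
    {"translation":[0,-0.015,-0.6],"twist":[0,0,0]},
    {"translation":[0,-0.015,-0.6],"twist":[0,0,0]},
    {"translation":[0,-0.015,-0.6],"twist":[0,0,0]},
    {"translation":[0,-0.015,-0.6],"twist":[0,0,0]}
  ]
}}

```text
t: 30.3
ee_pos: [405.1, -342.4, 187.5]
orientation: [0.786, 3.041, -0.0]
ft_force: [-0.2, -0.2, 0.0]
width: 61.7
```

Call:
{"api": "send_rows", "payload": {
  "commands": [
    {"translation":[0,0,0],"twist":[0,0,0]},
    {"translation":[0,0,0],"twist":[0,0,0]},
    {"translation":[0,0,0],"twist":[0,0,0]},
    {"translation":[0,0,0],"twist":[0,0,0]},
    {"translation":[0,0,0],"twist":[0,0,0]},
    {"translation":[0,0,0],"twist":[0,0,0]},
    {"translation":[0,0,0],"twist":[0,0,0]},
    {"translation":[0,0,0],"twist":[0,0,0]},
    {"translation":[0,0,0],"twist":[0,0,0]},
    {"translation":[0,0,0],"twist":[0,0,0]}
  ],
  "grip": 1
}}

```text
t: 31.3
ee_pos: [405.0, -342.3, 187.2]
orientation: [-0.786, -3.042, 0.0]
ft_force: [0.2, 0.3, 0.9]
width: 37.4
```

Call:
{"api": "send_rows", "payload": {
  "commands": [
    {"translation":[0,0,0.1],"twist":[0,0,0]},
    {"translation":[0,0,0.4],"twist":[0,0,0]},
    {"translation":[0,0,0.8],"twist":[0,0,0]},
    {"translation":[0,0,1],"twist":[0,0,0]},
    {"translation":[0,0,1],"twist":[0,0,0]},
    {"translation":[0,0,1],"twist":[0,0,0]},
    {"translation":[0,0,1],"twist":[0,0,0]},
    {"translation":[0,0,1],"twist":[0,0,0]},
    {"translation":[0,0,1],"twist":[0,0,0]},
    {"translation":[0,0,1],"twist":[0,0,0]}
  ]
}}

```text
t: 32.3
ee_pos: [404.9, -342.2, 286.5]
orientation: [-0.786, -3.04, -0.001]
ft_force: [-0.3, 0.2, -0.9]
width: 37.7
```

Call:
{"api": "send_rows", "payload": {
  "commands": [
    {"translation":[0,0,0.2],"twist":[0,0,0]},
    {"translation":[0.15,0.2,0.45],"twist":[0,0,0]},
    {"translation":[0.4,0.5,0.45],"twist":[0,0,0]},
    {"translation":[0.65,0.8,0.45],"twist":[0,0,0]},
    {"translation":[0.8,1,0.45],"twist":[0,0,0]},
    {"translation":[0.8,1,0.45],"twist":[0,0,0]},
    {"translation":[0.8,1,0.45],"twist":[0,0,0]},
    {"translation":[0.8,1,0.45],"twist":[0,0,0]},
    {"translation":[0.8,1,0.45],"twist":[0,0,0]},
    {"translation":[0.8,1,0.45],"twist":[0,0,0]}
  ]
}}

```text
t: 33.3
ee_pos: [484.5, -243.1, 332.1]
orientation: [-0.788, -3.041, 0.0]
ft_force: [0.5, -0.8, -0.1]
width: 37.3
```

Call:
{"api": "send_rows", "payload": {
  "commands": [
    {"translation":[0.1,0.3,0],"twist":[0,0,0]},
    {"translation":[0.3,0.6,0],"twist":[0,0,0]},
    {"translation":[0.5,0.9,0],"twist":[0,0,0]},
    {"translation":[0.59,1,0],"twist":[0,0,0]},
    {"translation":[0.59,1,0],"twist":[0,0,0]},
    {"translation":[0.59,1,0],"twist":[0,0,0]},
    {"translation":[0.59,1,0],"twist":[0,0,0]},
    {"translation":[0.59,1,0],"twist":[0,0,0]},
    {"translation":[0.59,1,0],"twist":[0,0,0]},
    {"translation":[0.59,1,0],"twist":[0,0,0]}
  ]
}}

```text
t: 34.3
ee_pos: [543.8, -142.8, 332.2]
orientation: [0.787, 3.041, -0.0]
ft_force: [0.1, -0.6, -1.5]
width: 37.2
```

Call:
{"api": "send_rows", "payload": {
  "commands": [
    {"translation":[0,0.03,0],"twist":[0,0,0]},
    {"translation":[0,0.06,-0.05],"twist":[0,0,0]},
    {"translation":[0,0.06,-0.07],"twist":[0,0,0]},
    {"translation":[0,0.06,-0.07],"twist":[0,0,0]},
    {"translation":[0,0.06,-0.07],"twist":[0,0,0]},
    {"translation":[0,0.06,-0.07],"twist":[0,0,0]},
    {"translation":[0,0.06,-0.07],"twist":[0,0,0]},
    {"translation":[0,0.06,-0.07],"twist":[0,0,0]},
    {"translation":[0,0.06,-0.07],"twist":[0,0,0]},
    {"translation":[0,0.06,-0.07],"twist":[0,0,0]}
  ]
}}

```text
t: 35.3
ee_pos: [544.0, -136.3, 325.2]
orientation: [0.786, 3.042, -0.0]
ft_force: [1.0, -0.2, 0.7]
width: 37.5
```

```bash
python3 - <<'E'
from h import *
a=shot('side','s3')['img'][115:215,220:350,::-1]; b=shot('top','t3')['img'][110:210,190:320,::-1]
o=ctrl.get_obs();e=o['ee_pos'];print(e,o['ft_force'],o['width'])
S=lambda p:(p-np.array([220,115]))*600/130
for z in(0,30): print('collar',S(proj('s3',e-[0,0,187-z])))
for x in((544.4,-135.8),(543.3,-136.9),(541,-137.5)): print('post top',S(proj('s3',[*x,119])),'foot',S(proj('s3',[*x,83])))
cv2.imwrite('pics/c5.png',cv2.resize(a,(600,462),interpolation=2))
E
```

```text
[ 544.01426949 -136.32707853  325.17668901] [ 0.35990347 -0.31579286 -0.41381025] 37.58484360396386
collar [283.5750904  174.19884002]
collar [279.53527101 123.13754652]
post top [285.53500081 205.26428029] foot [290.07426852 262.4948745 ]
post top [286.40422585 206.64002242] foot [290.92926206 263.90994572]
post top [285.38654729 208.9063167 ] foot [289.94394894 266.23942756]
```

View pics/c5.png

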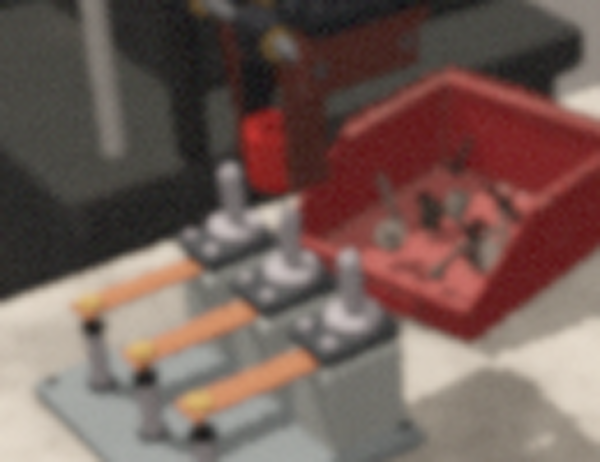

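```bash
python3 - <<'E'
from h import *
np.set_printoptions(precision=1,suppress=True,linewidth=200)
def red(f,r,c0,c1):
    a=cv2.imread(f'pics/{f}.png').astype(int)[r,c0:c1]; return a[:,2]-(a[:,0]+a[:,1])//2
def cyl(f,x,y,z,r=19):
    t=np.linspace(0,2*np.pi,72); q=np.array([proj(f,[x+r*np.cos(k),y+r*np.sin(k),z]) for k in t]); return q.min(0),q.max(0)
print('s0 collar rows'); 
for r in(243,248,253): print(r,red('side0',r,326,356))
for z in(0,15,30): print(cyl('side0',405,-342.5,z))
print('s3')
for r in(142,146,150,153): print(r,red('s3',r,266,296))
a=cv2.imread('pics/s3.png').astype(int)
for z in(0,15,30): print(cyl('s3',544,-136.3,138.2+z))
print('col red',[ (r,(a[r,274:282,2]-a[r,274:282,0]).mean().round()) for r in range(134,162)])
for r in(162,165,168): print('post',r,a[r,274:294].mean(1))
for z in (119,105,95): print(proj('s3',[544,-136.3,z]))
E
```

```text
s0 collar rows
243 [ 18  19  18  18  21  38  74 119 143 143 128 114 109 107 107 113 122 134 144 143 119  79  43  25  20  19  19  19  19  18]
248 [ 18  18  18  20  28  51  99 138 150 152 151 145 143 143 139 142 144 150 154 151 140  97  43  21  17  17  17  16  17  16]
253 [ 18  18  16  19  26  44  73  99 104 104  99 103  97 101  99 101 100 101  96  96  85  60  34  21  17  17  18  17  18  18]
(array([330.8, 248.5]), array([348.1, 260.8]))
(array([330.9, 243.6]), array([348.4, 255.9]))
(array([330.9, 238.6]), array([348.6, 250.8]))
s3
142 [  4   3   4   6  15  36  69 105 124 123 109 100 103  94  84  64  40  34  34  31  33  34  30  31  19  12   7  23  45  61]
146 [  2   1   6   3  12  31  60  91 107 118 111 109 111 104  94  74  51  39  35  31  31  34  32  31  28  38  52  64  70  69]
150 [  3   5   8   8   9   9  24  67 101 106 102 101  99 101  94  77  53  36  31  34  33  33  35  36  40  53  64  70  68  67]
153 [  4   8   9   9   9   8  13  43  80 100 103 100 100  99 100  81  58  39  36  30  33  34  35  38  44  55  61  75  68  69]
(array([273.6, 148.9]), array([289.3, 156.7]))
(array([273.
[... 528 characters left out ...]
float64(99.0)), (152, np.float64(98.0)), (153, np.float64(96.0)), (154, np.float64(92.0)), (155, np.float64(79.0)), (156, np.float64(51.0)), (157, np.float64(22.0)), (158, np.float64(13.0)), (159, np.float64(18.0)), (160, np.float64(20.0)), (161, np.float64(18.0))]
post 162 [174.  179.7 181.7 187.3 195.7 190.7 170.3 143.3 127.  117.  100.3  75.3  56.   55.7  48.3  54.   52.3  55.7  54.3  57. ]
post 165 [121.  104.   90.7  81.3  96.  107.  116.3 114.3 111.7 107.7  95.   85.7  71.7  65.3  59.3  59.3  63.3  71.3  76.7  81.3]
post 168 [ 62.   58.7  56.7  63.3  77.   94.3 107.  112.  116.3 111.  107.7 101.3 105.7 103.3 104.3 108.7 109.7 108.  103.  106.3]
[282.  159.6]
[282.4 164.5]
[282.6 167.9]
```

Call:
{"api": "send_rows", "payload": {
  "commands": [
    {"translation":[0.02,-0.008,0],"twist":[0,0,0]},
    {"translation":[0.02,-0.008,-0.05],"twist":[0,0,0]},
    {"translation":[0.02,-0.008,-0.1],"twist":[0,0,0]},
    {"translation":[0.02,-0.008,-0.15],"twist":[0,0,0]},
    {"translation":[0.02,-0.008,-0.18],"twist":[0,0,0]},
    {"translation":[0.02,-0.008,-0.21],"twist":[0,0,0]},
    {"translation":[0.02,-0.008,-0.24],"twist":[0,0,0]},
    {"translation":[0.02,-0.008,-0.26],"twist":[0,0,0]},
    {"translation":[0.02,-0.008,-0.26],"twist":[0,0,0]},
    {"translation":[0.02,-0.008,-0.26],"twist":[0,0,0]}
  ]
}}

```text
t: 36.4
ee_pos: [546.0, -137.1, 299.2]
orientation: [0.786, 3.042, -0.0]
ft_force: [-1.1, -0.2, 0.3]
width: 37.7
```

Call:
{"api": "send_rows", "payload": {
  "commands": [
    {"translation":[0,0,-0.03],"twist":[0,0,0]},
    {"translation":[0,0,-0.06],"twist":[0,0,0]},
    {"translation":[0,0,-0.09],"twist":[0,0,0]},
    {"translation":[0,0,-0.12],"twist":[0,0,0]},
    {"translation":[0,0,-0.15],"twist":[0,0,0]},
    {"translation":[0,0,-0.18],"twist":[0,0,0]},
    {"translation":[0,0,-0.21],"twist":[0,0,0]},
    {"translation":[0,0,-0.24],"twist":[0,0,0]},
    {"translation":[0,0,-0.25],"twist":[0,0,0]},
    {"translation":[0,0,-0.25],"twist":[0,0,0]}
  ]
}}

```text
t: 37.4
ee_pos: [546.0, -137.1, 274.0]
orientation: [-0.786, -3.041, 0.0]
ft_force: [-0.4, -0.3, -0.8]
width: 37.7
```

```bash
python3 - <<'E'
from h import *
a=shot('side','s4')['img'][115:215,220:350,::-1]
o=ctrl.get_obs();print(o['ee_pos'],o['ft_force'],o['moment'])
cv2.imwrite('pics/c6.png',cv2.resize(a,(600,462),interpolation=2))
E
```

```text
[ 546.01530094 -137.11584347  274.11482146] [ 0.7693565   0.54433761 -0.34563405] [-0.03714185 -0.0262979   0.0057165 ]
```

View pics/c6.png

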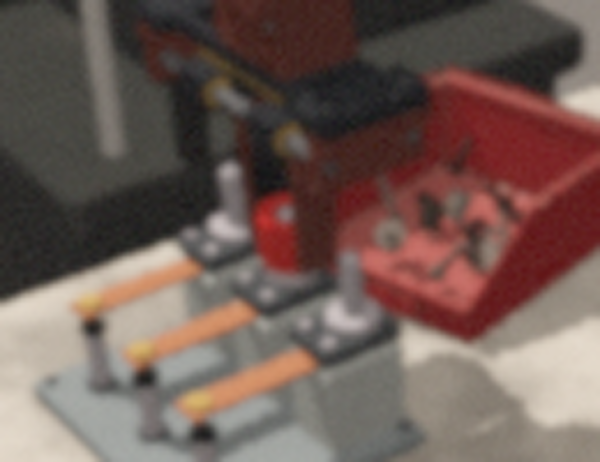

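The collar at (280,232) sits over the middle post, and the post tip shows in its bore at (288,213). No side force. I'll lower the last few millimetres and release.

Call:
{"api": "send_rows", "payload": {
  "commands": [
    {"translation":[0,0,-0.01],"twist":[0,0,0]},
    {"translation":[0,0,-0.02],"twist":[0,0,0]},
    {"translation":[0,0,-0.03],"twist":[0,0,0]},
    {"translation":[0,0,-0.037],"twist":[0,0,0]},
    {"translation":[0,0,-0.037],"twist":[0,0,0]},
    {"translation":[0,0,-0.037],"twist":[0,0,0]},
    {"translation":[0,0,-0.037],"twist":[0,0,0]},
    {"translation":[0,0,-0.037],"twist":[0,0,0]},
    {"translation":[0,0,-0.037],"twist":[0,0,0]},
    {"translation":[0,0,-0.037],"twist":[0,0,0]}
  ]
}}

```text
t: 38.45
ee_pos: [546.0, -137.1, 270.5]
orientation: [-0.786, -3.042, 0.0]
ft_force: [0.5, -0.3, -0.2]
width: 37.7
```

Call:
{"api": "send_rows", "payload": {
  "commands": [
    {"translation":[0,0,0],"twist":[0,0,0]},
    {"translation":[0,0,0],"twist":[0,0,0]},
    {"translation":[0,0,0],"twist":[0,0,0]},
    {"translation":[0,0,0],"twist":[0,0,0]},
    {"translation":[0,0,0],"twist":[0,0,0]},
    {"translation":[0,0,0],"twist":[0,0,0]},
    {"translation":[0,0,0],"twist":[0,0,0]},
    {"translation":[0,0,0],"twist":[0,0,0]},
    {"translation":[0,0,0],"twist":[0,0,0]},
    {"translation":[0,0,0],"twist":[0,0,0]}
  ],
  "grip": -0.15
}}

```text
t: 39.45
ee_pos: [546.0, -137.1, 270.5]
orientation: [-0.786, -3.042, -0.0]
ft_force: [-0.7, -0.3, 0.2]
width: 50.4
```

Call:
{"api": "send_rows", "payload": {
  "commands": [
    {"translation":[0,0,0.1],"twist":[0,0,0]},
    {"translation":[0,0,0.25],"twist":[0,0,0]},
    {"translation":[0,0,0.45],"twist":[0,0,0]},
    {"translation":[0,0,0.7],"twist":[0,0,0]},
    {"translation":[0,0,1],"twist":[0,0,0]},
    {"translation":[0,0,1],"twist":[0,0,0]},
    {"translation":[0,0,1],"twist":[0,0,0]},
    {"translation":[0,0,1],"twist":[0,0,0]},
    {"translation":[0,0,1],"twist":[0,0,0]},
    {"translation":[0,0,1],"twist":[0,0,0]}
  ]
}}

```text
t: 40.45
ee_pos: [545.8, -137.1, 369.6]
orientation: [-0.786, -3.04, -0.0]
ft_force: [0.2, 0.2, 0.3]
width: 49.8
```

```bash
python3 - <<'E'
from h import *
a=shot('side','s5')['img'][115:215,220:350,::-1]
o=ctrl.get_obs();print(o['t'],o['ee_pos'],o['ft_force'],o['width'])
cv2.imwrite('pics/c7.png',cv2.resize(a,(600,462),interpolation=2))
E
```

```text
40.5 [ 545.85291174 -137.07408487  369.70468075] [-0.75090739  0.38811892 -0.47596507] 50.647647950207094
```

View pics/c7.png

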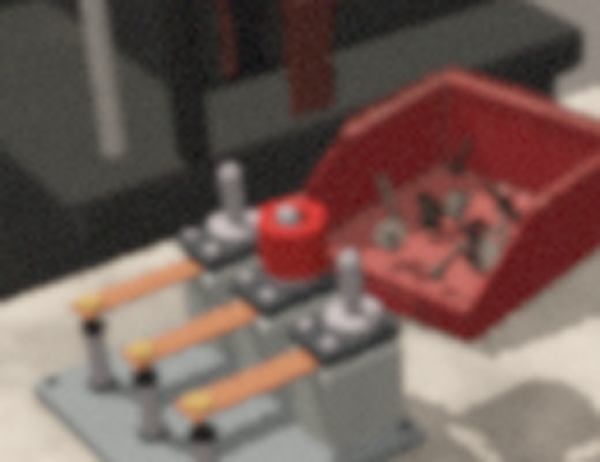

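```bash
python3 -c "
from workcell import ctrl; print(ctrl.close_job())"
```

```text
the job is handed in; nothing more can be done
None
```

I pressed the three springs in order, found that the middle one is soft, and put the red collar on the middle post. I handed the job in at about 40.5 s; no verdict is reported.

- **Springs:** at the same commanded tool height the left spring pushed back with 7.2 N, the middle with 3.8 N and the right with 6.3 N. I pressed each until the force showed its stop. The largest vertical forces I read were about 14.7, 11.2 and 14.3 N, under the 20 N limit; force is read only once a second.
- **Stops:** the left stop showed clearly, with the force rising about 5 N per mm. The middle and right rose only about 2 to 3 N per mm at the end. The 11.2 N on the middle is well above what the soft spring alone should give at that depth. On the right, the steepening was less marked.
- **Collar:** the last picture shows it upright and centred on the middle post, down at the flange, with the post tip just showing. The gripper is open and about 100 mm above it, all three leaves are back up, and no force is left on the tool beyond sensor noise. I judged the seating by eye and from the tool height (collar underside at about 83.5 mm).
- **Disagreement:** before lowering, the two cameras differed by a few millimetres on collar against post, so I shifted about 2 mm. The collar then went on without any side force.
- **Bystanders:** I did not measure them again at the end. The tool passed clear of them and I felt no contact.

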